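Stand the spice jars back on their coasters

TASK

Put the four spice jars away: stand each one upright inside the coaster that has the same colour as its cap, flat on the coaster's floor within the rim. Set the jars down rather than dropping them, don't tip any over, and leave the bowl and the bottle where they are.

Things in the scene. Friction and masses are not known exactly. Their poses are not given: they have to be found in the camera images.
- red_jar: loose closed spice jar, standing: upright steel cylinder 44 mm in diameter and 90 mm high over all, its top 22 mm being a red cap of the same 44 mm diameter, with a red band round the steel; 0.1 to 0.2 kg. Origin at the centre of its underside, z up its axis.
- yellow_jar: loose closed spice jar, standing: upright steel cylinder 44 mm in diameter and 90 mm high over all, its top 22 mm being a yellow cap of the same 44 mm diameter, with a yellow band round the steel; 0.1 to 0.2 kg. Origin at the centre of its underside, z up its axis.
- green_jar: loose closed spice jar, standing: upright steel cylinder 44 mm in diameter and 90 mm high over all, its top 22 mm being a green cap of the same 44 mm diameter, with a green band round the steel; 0.1 to 0.2 kg. Origin at the centre of its underside, z up its axis.
- blue_jar: loose closed spice jar, standing: upright steel cylinder 44 mm in diameter and 90 mm high over all, its top 22 mm being a blue cap of the same 44 mm diameter, with a blue band round the steel; 0.1 to 0.2 kg. Origin at the centre of its underside, z up its axis.
- red_coaster: red round coaster with a low rim, fixed to the counter: 72 mm outside diameter, rim 4 mm wide and 10 mm high, inner floor 64 mm in diameter and 4 mm above the counter. Origin at the centre of its underside on the counter, z up.
- yellow_coaster: yellow round coaster with a low rim, fixed to the counter: 72 mm outside diameter, rim 4 mm wide and 10 mm high, inner floor 64 mm in diameter and 4 mm above the counter. Origin at the centre of its underside on the counter, z up.
- green_coaster: green round coaster with a low rim, fixed to the counter: 72 mm outside diameter, rim 4 mm wide and 10 mm high, inner floor 64 mm in diameter and 4 mm above the counter. Origin at the centre of its underside on the counter, z up.
- blue_coaster: blue round coaster with a low rim, fixed to the counter: 72 mm outside diameter, rim 4 mm wide and 10 mm high, inner floor 64 mm in diameter and 4 mm above the counter. Origin at the centre of its underside on the counter, z up.
- bowl: bystander: small open round steel bowl, 76 mm across the rim, 35 mm high, loose on the counter between the jars and the coasters. Origin at the centre of its underside.
- bottle: bystander: amber glass bottle with a black cap, 60 mm in diameter, 200 mm high, loose, standing on the counter near the right-hand (-y) end of the work. Origin at the centre of its underside.

How it is judged:
By the outcome, as a careful person would: the job done as asked, in the order asked, and still so for the second after the job is handed in, with the robot touching nothing.
It also fails if it takes over 104 s, if anything falls off the work surface, if the arm or the gripper's body presses on something with over 40 N, if the wrist force passes 120 N, or if a joint passes its speed limit or range.

ROBOT

A 7-joint arm with a two-finger parallel gripper is mounted at the origin on the work surface. World frame = base frame: x ahead of the robot, y to its left, z up, the work surface at z = 0. Lengths are in m, angles in degrees, forces in N, time in s.
With the tool pointing down it reaches from about 0.425 to 0.875 m from the base axis. Payload 4.7 kg.
Tool frame: the origin (TCP) lies at the very end of the fingers, on their centre line; the grasp point (between the pads) lies env.hold_point_z behind it (env.hold_point_z is the distance from the TCP to the grasp point, in m); z points along the fingers, y is the line along which they close (so a half turn about z gives the same grasp; the last joint's range is limited). The gripper opens to 87 mm and grips with 3 to 60 N. Pads are 19 mm wide; open, the fingers measure 117 mm over their backs; the gripper's body (75 mm by 190 mm) begins 51 mm behind the grasp point.
Start: joints at [73.574, 18.392, -4.016, 83.108, 1.295, 78.541, -3.26], TCP at [0.193, -0.621, 0.223] pointing down, gripper open.
Joint ranges: [-163.93, 163.93], [-17.29, 119.83], [-79.2, 71.16], [3.27, 140.29], [-89.18, 269.18], [5.43, 117.66], [-154.24, 154.24]. Speed limits (degrees/s): [147.25, 147.25, 180, 180, 180, 180, 180].

INTERFACE

Orientations are given as [roll, pitch, yaw] about the fixed x, y, z axes, in that order (R = Rz(yaw) Ry(pitch) Rx(roll)).
In Python, from cell import env gives the robot as it stands.
- The arm moves only by the shell command python3 -m jog 'ROWS' [FORCE]. ROWS is JSON, a list of rows, each an object with "dp": the shift along the tool's x, y, z in cm, a list of three; "twist": the turn about the tool's z in degrees; "fingers": the opening, from 0 (shut) to 1 (fully open). A call has 1 to 8 rows; each row is the pose to reach, as a shift and turn from the pose commanded when the call began, along the tool's axes at that moment; what a row does not reach only later rows make up. A row lasts 1/8 s, in which the tool goes at most 62.5 mm and 10.7 degrees, less where a joint would pass 70% of its speed; a pose out of reach is approached as far as the arm can. A call with a gripper value outside its range is refused whole. The fingers move at their own pace and stop on an object; FORCE is the grip in N (left out, the last holds). Time passes only in rows, so rows that repeat a pose let the fingers close. It gives the time, the measured TCP pose, the force, the opening and the grip force at its end, in the units of the state.
- env.get_obs(): the state, without advancing time (a new reading comes with each control period).
- env.read_camera(name): name is "side" or "top" or "wrist"; returns a dict with "pixels" (480x640x3 uint8, blue, green, red), "depth" (480x640 float32, m along the optical axis (not along the pixel's ray), 0 where there is no reading), "fx", "fy", "cx", "cy" (pixels), "rvec" (rotation vector, rad) and "tvec" (3), from world to camera coordinates, as OpenCV has them. Camera axes: x right, y down, z forward; pixel columns grow to the right and rows downward; lengths in m; the calibration is good to about 2 mm. The wrist camera is an equidistant fisheye: a pixel r from the principal point sees the ray r / f radians off the axis. A picture is of the moment at which its call begins.
- env.sign_off(): hands the job in; it is judged then, once.
The state is a dict: "time_s": time; "qpos": joint angles; "joint_velocities": joint speeds; "effort": joint torques, N m; "tool_pos": TCP position; "tool_rot": TCP orientation; "force": force on the tool from outside, world axes, zero at the start; "wrist_torque": the same for the moment, N m; "grip_width": finger opening in m; "grasp_force": force on a finger pad.
Only numpy, scipy, OpenCV 4.12 (cv2) and the standard library are available. Lean on these libraries where they do the work, as an engineer would, in place of code of your own. Each camera call takes 0.05 s, during which the arm holds its last target. There are 200 camera calls.

## Working session

There is one attempt and no reset: what is moved stays moved. The work goes in short steps, Python scripts to look and compute and a shell command to move; the robot and the scene stay as the last step left them, time stands still between calls to the robot, and variables do not carry over. Pictures are saved under pics/ and viewed, at most 14 in all, crops included, and the job is handed in when it is done.

```bash
ls; mkdir -p pics; python3 - <<'E'
from cell import env
import cv2,numpy as np
o=env.get_obs();print(o['time_s'],o['tool_pos'],o['tool_rot'],env.hold_point_z,o['grip_width'])
for n in("top","side"):
    c=env.read_camera(n);cv2.imwrite(f"pics/{n}0.png",c["pixels"]);np.savez(f"{n}0.npz",**c);print(n,c['fx'],c['rvec'],c['tvec'])
E
```

```text
pics
0.0 [ 0.19233555 -0.62030679  0.22144201] [-1.79888608e+02  8.65537158e-03  1.72361852e+01] 0.0187 0.08690989098740577
top 533.0145148962581 [ 2.13312832 -2.19363863  0.06665566] [-0.04568089  0.5394516   1.13932002]
side 551.8176824988417 [ 2.316047   -0.22728937  0.08914872] [-0.54743301  0.06956442  0.99948411]
```

View pics/top0.png

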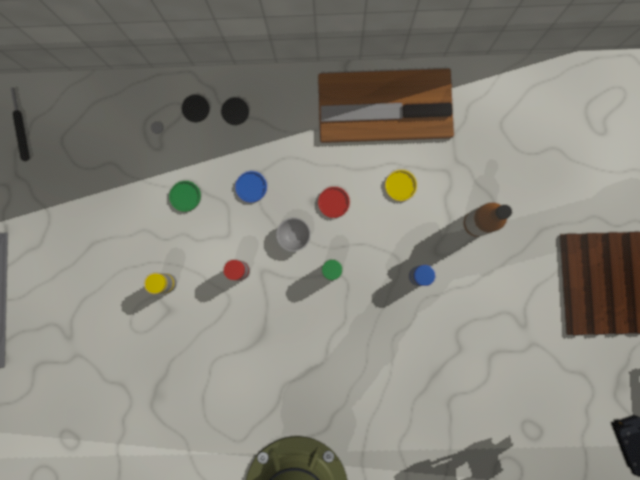

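View pics/side0.png

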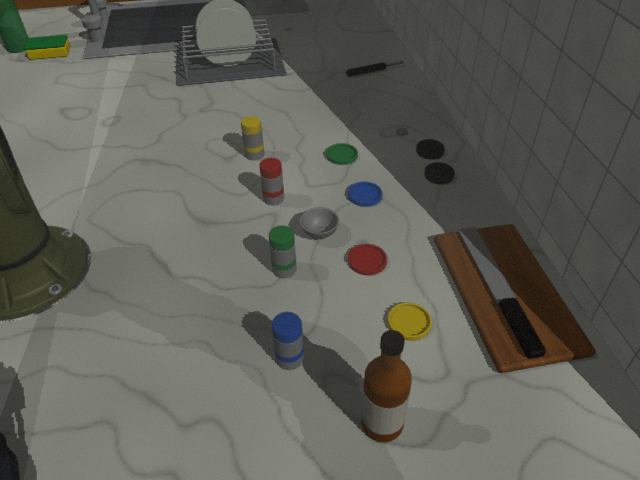

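The top view shows the caps at yellow (157,283), red (234,270), green (331,270) and blue (424,275). The coasters are at green (184,196), blue (250,186), red (333,202) and yellow (400,186), with the bowl at (291,235) and the bottle at about (490,215). The side view confirms all jars are standing.

```bash
cat > h.py <<'E'
import cv2,numpy as np
HUE={'red':(174,6),'yellow':(22,34),'green':(50,88),'blue':(105,125)}
def mask(img,col,s=120,v=50):
    h=cv2.cvtColor(img,cv2.COLOR_BGR2HSV);lo,hi=HUE[col];H=h[...,0]
    m=((H>=lo)|(H<=hi)) if lo>hi else ((H>=lo)&(H<=hi))
    return (m&(h[...,1]>s)&(h[...,2]>v)).astype(np.uint8)
def ray(c,uv):
    R=cv2.Rodrigues(np.array(c['rvec']))[0];t=np.array(c['tvec']).ravel()
    d=R.T@np.array([(uv[0]-c['cx'])/c['fx'],(uv[1]-c['cy'])/c['fy'],1.]);return -R.T@t,d
def plane(c,uv,z):
    o,d=ray(c,uv);return o+d*(z-o[2])/d[2]
def cloud(c,m):
    v,u=np.nonzero(m&(c['depth']>0));D=c['depth'][v,u]
    P=np.c_[(u-c['cx'])/c['fx']*D,(v-c['cy'])/c['fy']*D,D]
    R=cv2.Rodrigues(np.array(c['rvec']))[0];return (P-np.array(c['tvec']).ravel())@R
def blobs(c,col,amin=25,**k):
    m=mask(c['pixels'],col,**k);n,l,s,ce=cv2.connectedComponentsWithStats(m)
    return [(ce[i],s[i],(l==i).astype(np.uint8)) for i in range(1,n) if s[i][4]>amin]
E
cat > m.py <<'E'
from h import *
import sys
for n in sys.argv[1:]:
    c=dict(np.load(n+'.npz'))
    for col in HUE:
        for ce,s,m in blobs(c,col,60):
            P=cloud(c,m);P=P[(P[:,2]<.2)]
            if len(P)<40 or np.median(P[:,0])<.2 or abs(np.median(P[:,1]))>.6: continue
            z=np.percentile(P[:,2],85); cn,_=cv2.findContours(m,0,1); (eu,ev),ax,_=cv2.fitEllipse(max(cn,key=len))
            top=P[P[:,2]>z-.006]
            print(n,col,'px',np.round([eu,ev]),s[4],'z85 %.4f'%z,'ray@z85',plane(c,(eu,ev),z)[:2].round(4),'topmid',((top.max(0)+top.min(0))/2)[:2].round(4),'ext',np.ptp(top,0)[:2].round(3))
E
python3 m.py top0 side0
python3 - <<'E'
from h import *
# bowl and bottle
c=dict(np.load('top0.npz'));P=cloud(c,np.ones((480,640),np.uint8))
q=P[(P[:,2]>.015)&(P[:,0]>.35)&(P[:,0]<.7)&(abs(P[:,1])<.55)]
c=dict(np.load('side0.npz'));P=cloud(c,np.ones((480,640),np.uint8))
q=np.r_[q,P[(P[:,2]>.015)&(P[:,0]>.35)&(P[:,0]<.7)&(abs(P[:,1])<.55)]]
g=((q[:,:2]-[.35,-.55])/.004).astype(int);I=np.zeros((100,280),np.uint8);I[g[:,0].clip(0,99),g[:,1].clip(0,279)]=1
n,l,s,ce=cv2.connectedComponentsWithStats(I)
for i in range(1,n):
    if s[i][4]>20:
        k=l[g[:,0].clip(0,99),g[:,1].clip(0,279)]==i;print(q[k].min(0).round(3),q[k].max(0).round(3))
E
```

```text
top0 red px [333. 202.] 733 z85 0.0076 ray@z85 [ 0.6158 -0.0962] topmid [ 0.6156 -0.0959] ext [0.068 0.067]
top0 red px [234. 270.] 329 z85 0.0914 ray@z85 [0.4692 0.1116] topmid [0.4697 0.113 ] ext [0.039 0.039]
top0 yellow px [400. 185.] 778 z85 0.0082 ray@z85 [ 0.6492 -0.2462] topmid [ 0.649  -0.2463] ext [0.068 0.069]
top0 yellow px [155. 283.] 373 z85 0.0913 ray@z85 [0.4461 0.2742] topmid [0.4465 0.277 ] ext [0.041 0.039]
top0 green px [184. 196.] 655 z85 0.0070 ray@z85 [0.6395 0.2367] topmid [0.6397 0.2364] ext [0.065 0.068]
top0 green px [332. 269.] 259 z85 0.0914 ray@z85 [ 0.4642 -0.0884] topmid [ 0.4641 -0.0883] ext [0.035 0.035]
top0 blue px [251. 186.] 711 z85 0.0074 ray@z85 [0.6566 0.0874] topmid [0.6563 0.0871] ext [0.067 0.066]
top0 blue px [424. 275.] 317 z85 0.0914 ray@z85 [ 0.448  -0.2747] topmid [ 0.4487 -0.2748] ext [0.039 0.039]
side0 red px [271. 167.] 352 z85 0.0920 ray@z85 [0.4673 0.0973] topmid [0.4676 0.1105] ext [0.04  0.043]
side0 red px [273. 191.] 73 z85 0.0328 ray@z85 [0.4682 0.0974] topmid [0.4673 0.0959] ext [0.039 0.015]
side0 red px [367. 259.] 937 z8
[... 510 characters left out ...]
3]
side0 green px [282. 237.] 358 z85 0.0923 ray@z85 [ 0.4635 -0.1002] topmid [ 0.4624 -0.0927] ext [0.039 0.04 ]
side0 blue px [365. 193.] 642 z85 0.0101 ray@z85 [0.6546 0.0806] topmid [0.6544 0.0832] ext [0.069 0.074]
side0 blue px [287. 327.] 712 z85 0.0921 ray@z85 [ 0.4447 -0.2877] topmid [ 0.4447 -0.2806] ext [0.041 0.042]
side0 blue px [289. 348.] 102 z85 0.0333 ray@z85 [ 0.4451 -0.282 ] topmid [ 0.4458 -0.2954] ext [0.037 0.014]
[ 0.423 -0.302  0.015] [ 0.469 -0.254  0.095]
[0.423 0.25  0.015] [0.469 0.3   0.096]
[ 0.441 -0.115  0.015] [ 0.486 -0.067  0.096]
[0.446 0.087 0.015] [0.492 0.135 0.096]
[ 0.506 -0.047  0.015] [0.582 0.03  0.04 ]
[ 0.527 -0.443  0.015] [ 0.589 -0.377  0.204]
```

```bash
python3 -m jog '[{"dp":[34.5,-25.1,0],"twist":17.2,"fingers":1},{"dp":[34.5,-25.1,0],"twist":17.2,"fingers":1},{"dp":[34.5,-25.1,0],"twist":17.2,"fingers":1},{"dp":[34.5,-25.1,0],"twist":17.2,"fingers":1},{"dp":[34.5,-25.1,0],"twist":17.2,"fingers":1},{"dp":[34.5,-25.1,2],"twist":17.2,"fingers":1},{"dp":[34.5,-25.1,4],"twist":17.2,"fingers":1},{"dp":[34.5,-25.1,4],"twist":17.2,"fingers":1}]' 10
python3 - <<'E'
from cell import env
import cv2,numpy as np
o=env.get_obs();print(o['tool_pos'],o['tool_rot'],o['time_s'])
c=env.read_camera('wrist');np.savez('w0.npz',**c);cv2.imwrite('pics/w0.png',c['pixels']);print({k:np.round(v,3) for k,v in c.items() if k not in('pixels','depth')})
from h import *
R=cv2.Rodrigues(np.array(c['rvec']))[0];t=np.array(c['tvec']).ravel()
def fray(uv):
    a=np.array([uv[0]-c['cx'],uv[1]-c['cy']]);r=np.hypot(*a);th=r/c['fx'];return -R.T@t,R.T@np.r_[a/r*np.sin(th),np.cos(th)]
for col in HUE:
    for ce,s,m in blobs(c,col,150):
        cn,_=cv2.findContours(m,0,1);e=cv2.fitEllipse(max(cn,key=len));o,d=fray(e[0])
        print(col,np.round(e[0]),np.round(e[1]),s[4],*[(o+d*(z-o[2])/d[2])[:2].round(4) for z in(.01,.09)])
E
```

```text
time_s: 1.1
tool_pos: [0.449, -0.2729, 0.18]
tool_rot: [-179.8, 0.2, 0.6]
force: [0.5, 0.2, 0.3]
grip_width: 0.0873
grasp_force: 0.0
[ 0.44899942 -0.27289606  0.18004408] [-1.79750955e+02  1.71328703e-01  5.62832370e-01] 1.1
{'fx': np.float64(371.648), 'fy': np.float64(371.648), 'cx': np.float64(316.414), 'cy': np.float64(238.807), 'rvec': array([-2.094,  2.075,  0.276]), 'tvec': array([-0.277,  0.412,  0.464])}
red [140.  52.] [61. 73.] 3602 [ 0.6143 -0.1031] [ 0.5914 -0.1444]
yellow [292.  18.] [44. 84.] 2723 [ 0.635  -0.2501] [ 0.6072 -0.2559]
green [ 98. 217.] [63. 93.] 204 [ 0.4527 -0.0482] [ 0.4688 -0.1028]
green [ 95. 219.] [50. 54.] 2186 [ 0.45   -0.0427] [ 0.4668 -0.0986]
blue [16. 47.] [34. 61.] 1674 [0.6553 0.0732] [ 0.6226 -0.0106]
blue [324. 244.] [58. 61.] 2842 [ 0.4269 -0.2809] [ 0.4492 -0.2794]
```

View pics/w0.png

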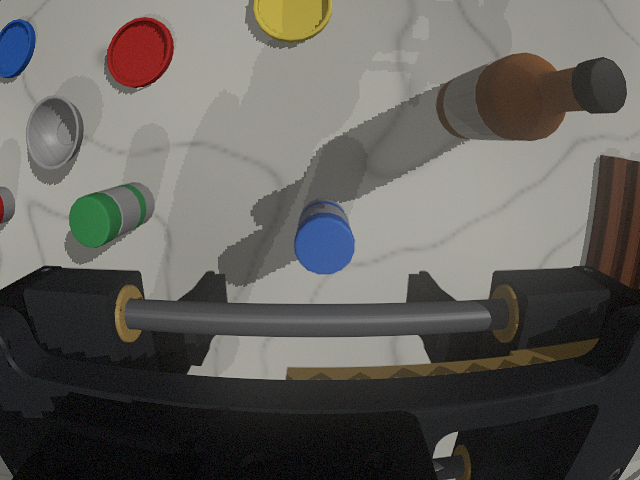

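The wrist picture shows the blue cap at (324,244), between the fingers, about 5 mm further to -y than the TCP. The bottle is well clear at (520,95).

```bash
python3 -m jog '[{"dp":[-0.2,0.55,2],"fingers":1},{"dp":[-0.2,0.55,6],"fingers":1},{"dp":[-0.2,0.55,10],"fingers":1},{"dp":[-0.2,0.55,13],"fingers":1},{"dp":[-0.2,0.55,14.5],"fingers":1},{"dp":[-0.2,0.55,14.5],"fingers":1},{"dp":[-0.2,0.55,14.5],"fingers":1}]'
python3 -m jog '[{"dp":[0,0,0],"fingers":0},{"dp":[0,0,0],"fingers":0},{"dp":[0,0,0],"fingers":0},{"dp":[0,0,0],"fingers":0},{"dp":[0,0,0],"fingers":0},{"dp":[0,0,0],"fingers":0},{"dp":[0,0,0],"fingers":0},{"dp":[0,0,0],"fingers":0}]' 20
```

```text
validation failed for argument at $[0]...
validation failed for argument at $[0]...
```

```bash
python3 -m jog '[{"dp":[-0.2,0.55,2],"twist":0,"fingers":1},{"dp":[-0.2,0.55,6],"twist":0,"fingers":1},{"dp":[-0.2,0.55,10],"twist":0,"fingers":1},{"dp":[-0.2,0.55,13],"twist":0,"fingers":1},{"dp":[-0.2,0.55,14.5],"twist":0,"fingers":1},{"dp":[-0.2,0.55,14.5],"twist":0,"fingers":1},{"dp":[-0.2,0.55,14.5],"twist":0,"fingers":1}]'
python3 -m jog '[{"dp":[0,0,0],"twist":0,"fingers":0},{"dp":[0,0,0],"twist":0,"fingers":0},{"dp":[0,0,0],"twist":0,"fingers":0},{"dp":[0,0,0],"twist":0,"fingers":0},{"dp":[0,0,0],"twist":0,"fingers":0},{"dp":[0,0,0],"twist":0,"fingers":0},{"dp":[0,0,0],"twist":0,"fingers":0},{"dp":[0,0,0],"twist":0,"fingers":0}]' 20
```

```text
time_s: 2.02
tool_pos: [0.4465, -0.2854, 0.0389]
tool_rot: [179.9, -0.1, -0.0]
force: [-1.4, 0.6, -0.6]
grip_width: 0.0874
grasp_force: 0.0
time_s: 3.02
tool_pos: [0.4458, -0.2844, 0.0376]
tool_rot: [180.0, -0.0, 0.0]
force: [-0.9, 1.4, 1.3]
grip_width: 0.0438
grasp_force: 20.0
```

```bash
python3 -m jog '[{"dp":[0,0,-3],"twist":0,"fingers":0},{"dp":[0,0,-7],"twist":0,"fingers":0},{"dp":[0,0,-10],"twist":0,"fingers":0},{"dp":[0,0,-12],"twist":0,"fingers":0},{"dp":[2,-4,-12],"twist":0,"fingers":0},{"dp":[4.5,-8,-12],"twist":0,"fingers":0},{"dp":[7,-12,-12],"twist":0,"fingers":0},{"dp":[9.5,-17,-12],"twist":0,"fingers":0}]'
python3 -m jog '[{"dp":[2.5,-4.5,0],"twist":0,"fingers":0},{"dp":[5,-9,0],"twist":0,"fingers":0},{"dp":[7.5,-13,0],"twist":0,"fingers":0},{"dp":[9.5,-17,0],"twist":0,"fingers":0},{"dp":[11,-19,0],"twist":0,"fingers":0},{"dp":[11.5,-20,0],"twist":0,"fingers":0},{"dp":[11.5,-20,0],"twist":0,"fingers":0},{"dp":[11.5,-20,0],"twist":0,"fingers":0}]'
python3 -m jog '[{"dp":[0,0,0],"twist":0,"fingers":0},{"dp":[0,0,0],"twist":0,"fingers":0}]'
python3 - <<'E'
from cell import env
import cv2,numpy as np
c=env.read_camera('wrist');cv2.imwrite('pics/w1.png',c['pixels'])
for n in('top','side'):
    c=env.read_camera(n);np.savez(n+'1.npz',**c)
E
python3 m.py top1 side1 | grep blue
```

```text
time_s: 4.03
tool_pos: [0.541, -0.1149, 0.1572]
tool_rot: [179.9, 0.0, -0.1]
force: [1.0, -0.4, -1.8]
grip_width: 0.0437
grasp_force: 20.0
time_s: 5.03
tool_pos: [0.6552, 0.0837, 0.1573]
tool_rot: [179.9, 0.0, -0.1]
force: [-0.0, -1.3, -1.3]
grip_width: 0.0437
grasp_force: 20.0
time_s: 5.28
tool_pos: [0.6554, 0.0847, 0.1577]
tool_rot: [180.0, -0.0, -0.0]
force: [-0.9, 0.7, -0.4]
grip_width: 0.0436
grasp_force: 20.0
top1 blue px [257. 190.] 242 z85 0.0079 ray@z85 [0.6485 0.073 ] topmid [0.6468 0.0728] ext [0.043 0.037]
side1 blue px [368. 137.] 76 z85 0.1513 ray@z85 [0.6533 0.075 ] topmid [0.653  0.0692] ext [0.039 0.027]
side1 blue px [365. 194.] 647 z85 0.0102 ray@z85 [0.6544 0.0803] topmid [0.6543 0.084 ] ext [0.07  0.073]
```

View pics/w1.png

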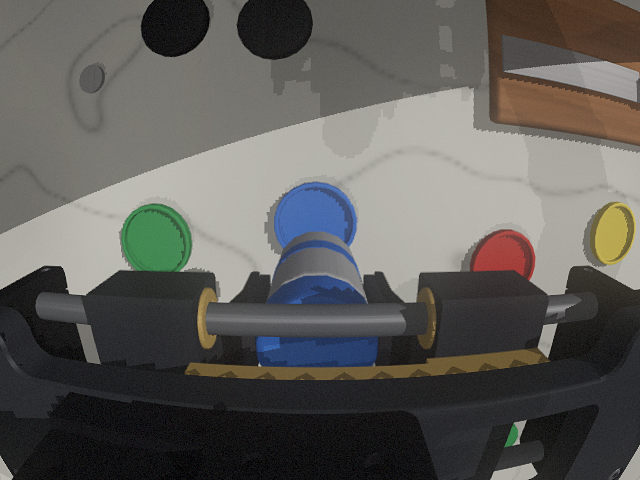

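The wrist picture shows the blue jar held upright in line with the blue coaster rim at (315,222). The TCP is over the measured coaster centre, so I'll lower it there.

```bash
python3 -m jog '[{"dp":[0,0,3],"twist":0,"fingers":0},{"dp":[0,0,6],"twist":0,"fingers":0},{"dp":[0,0,8.5],"twist":0,"fingers":0},{"dp":[0,0,10],"twist":0,"fingers":0},{"dp":[0,0,10.8],"twist":0,"fingers":0},{"dp":[0,0,11.2],"twist":0,"fingers":0},{"dp":[0,0,11.4],"twist":0,"fingers":0},{"dp":[0,0,11.4],"twist":0,"fingers":0}]'
python3 -m jog '[{"dp":[0,0,0.1],"twist":0,"fingers":0},{"dp":[0,0,0.2],"twist":0,"fingers":0},{"dp":[0,0,0.2],"twist":0,"fingers":0},{"dp":[0,0,0.2],"twist":0,"fingers":0}]'
```

```text
time_s: 6.42
tool_pos: [0.6558, 0.0858, 0.0441]
tool_rot: [180.0, -0.0, 0.0]
force: [-0.5, -0.1, -0.6]
grip_width: 0.0437
grasp_force: 20.0
time_s: 6.92
tool_pos: [0.6556, 0.0858, 0.0416]
tool_rot: [180.0, -0.0, 0.0]
force: [0.3, -0.7, -0.4]
grip_width: 0.044
grasp_force: 20.0
```

```bash
python3 -m jog '[{"dp":[0,0,0.05],"twist":0,"fingers":0},{"dp":[0,0,0.1],"twist":0,"fingers":0},{"dp":[0,0,0.1],"twist":0,"fingers":0}]'
```

```text
time_s: 7.3
tool_pos: [0.6556, 0.0858, 0.0416]
tool_rot: [180.0, -0.0, 0.0]
force: [-1.6, -0.9, 5.3]
grip_width: 0.0435
grasp_force: 20.0
```

```bash
python3 -m jog '[{"dp":[0,0,0],"twist":0,"fingers":1},{"dp":[0,0,0],"twist":0,"fingers":1},{"dp":[0,0,0],"twist":0,"fingers":1},{"dp":[0,0,0],"twist":0,"fingers":1},{"dp":[0,0,-2],"twist":0,"fingers":1},{"dp":[0,0,-6],"twist":0,"fingers":1},{"dp":[0,0,-10],"twist":0,"fingers":1},{"dp":[0,0,-13],"twist":0,"fingers":1}]'
python3 -m jog '[{"dp":[-4,3.6,0],"twist":0,"fingers":1},{"dp":[-8,7.3,0],"twist":0,"fingers":1},{"dp":[-12,11,0],"twist":0,"fingers":1},{"dp":[-16,14.6,0],"twist":0,"fingers":1},{"dp":[-19.2,17.6,0],"twist":0,"fingers":1},{"dp":[-19.2,17.6,0],"twist":0,"fingers":1},{"dp":[-19.2,17.6,0],"twist":0,"fingers":1},{"dp":[-19.2,17.6,0],"twist":0,"fingers":1}]'
python3 - <<'E'
from cell import env
import cv2,numpy as np
for n in('top','side'):
    c=env.read_camera(n);np.savez(n+'2.npz',**c);cv2.imwrite(f'pics/{n}2.png',c['pixels'])
E
python3 m.py top2 side2 | grep -E 'blue|green'
```

```text
time_s: 8.3
tool_pos: [0.6563, 0.0862, 0.1744]
tool_rot: [-180.0, -0.2, 0.0]
force: [1.0, -0.8, 0.9]
grip_width: 0.0871
grasp_force: 0.0
time_s: 9.3
tool_pos: [0.4646, -0.0891, 0.1711]
tool_rot: [-180.0, -0.1, 0.2]
force: [-0.5, 0.7, 0.3]
grip_width: 0.0871
grasp_force: 0.0
top2 green px [184. 196.] 655 z85 0.0070 ray@z85 [0.6397 0.2365] topmid [0.6399 0.2356] ext [0.065 0.067]
top2 blue px [250. 185.] 569 z85 0.0948 ray@z85 [0.6423 0.0747] topmid [0.6555 0.0857] ext [0.04  0.038]
side2 green px [342. 153.] 449 z85 0.0102 ray@z85 [0.6378 0.2294] topmid [0.638 0.234] ext [0.067 0.073]
side2 green px [282. 237.] 406 z85 0.0922 ray@z85 [ 0.463  -0.1008] topmid [ 0.4617 -0.093 ] ext [0.04  0.041]
side2 blue px [366. 163.] 353 z85 0.0961 ray@z85 [0.6512 0.0697] topmid [0.6544 0.0837] ext [0.042 0.042]
side2 blue px [365. 195.] 325 z85 0.0309 ray@z85 [0.6465 0.0503] topmid [0.6538 0.0715] ext [0.04  0.022]
```

View pics/side2.png

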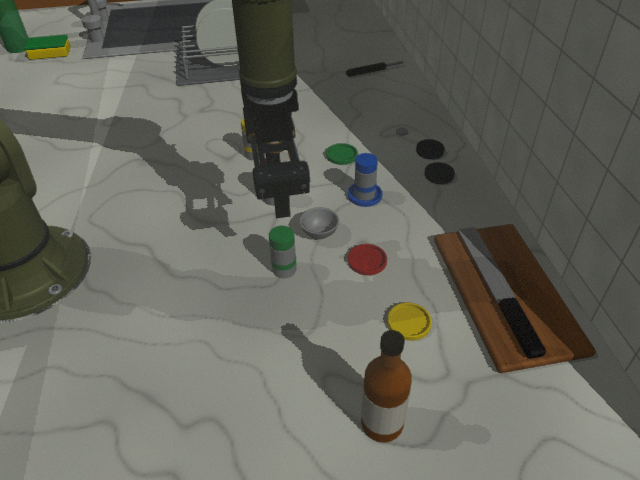

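Blue stands in its coaster at (366,180), its top at z≈0.095 and centred. Next is green.

```bash
python3 -m jog '[{"dp":[0,0,3],"twist":0,"fingers":1},{"dp":[0,0,7],"twist":0,"fingers":1},{"dp":[0,0,10],"twist":0,"fingers":1},{"dp":[0,0,12.5],"twist":0,"fingers":1},{"dp":[0,0,13.5],"twist":0,"fingers":1},{"dp":[0,0,13.5],"twist":0,"fingers":1},{"dp":[0,0,13.5],"twist":0,"fingers":1}]'
python3 -m jog '[{"dp":[0,0,0],"twist":0,"fingers":0},{"dp":[0,0,0],"twist":0,"fingers":0},{"dp":[0,0,0],"twist":0,"fingers":0},{"dp":[0,0,0],"twist":0,"fingers":0},{"dp":[0,0,0],"twist":0,"fingers":0},{"dp":[0,0,0],"twist":0,"fingers":0},{"dp":[0,0,0],"twist":0,"fingers":0},{"dp":[0,0,0],"twist":0,"fingers":0}]' 20
```

```text
time_s: 10.28
tool_pos: [0.4646, -0.0904, 0.0365]
tool_rot: [180.0, -0.1, 0.1]
force: [-0.3, 0.7, -0.1]
grip_width: 0.0872
grasp_force: 0.0
time_s: 11.28
tool_pos: [0.4636, -0.0903, 0.0355]
tool_rot: [-180.0, 0.0, 0.0]
force: [0.4, 1.5, -0.5]
grip_width: 0.0438
grasp_force: 20.0
```

```bash
python3 -m jog '[{"dp":[0,0,-3],"twist":0,"fingers":0},{"dp":[0,0,-7],"twist":0,"fingers":0},{"dp":[0,0,-10],"twist":0,"fingers":0},{"dp":[0,0,-12],"twist":0,"fingers":0},{"dp":[2,-4,-12],"twist":0,"fingers":0},{"dp":[4,-8,-12],"twist":0,"fingers":0},{"dp":[6,-12,-12],"twist":0,"fingers":0},{"dp":[8,-16,-12],"twist":0,"fingers":0}]'
python3 -m jog '[{"dp":[2.5,-4.5,0],"twist":0,"fingers":0},{"dp":[5,-9,0],"twist":0,"fingers":0},{"dp":[7.5,-13,0],"twist":0,"fingers":0},{"dp":[9,-16,0],"twist":0,"fingers":0},{"dp":[9.5,-16.6,0],"twist":0,"fingers":0},{"dp":[9.5,-16.6,0],"twist":0,"fingers":0},{"dp":[9.5,-16.6,0],"twist":0,"fingers":0},{"dp":[9.5,-16.6,0],"twist":0,"fingers":0}]'
python3 -m jog '[{"dp":[0,0,0],"twist":0,"fingers":0},{"dp":[0,0,0],"twist":0,"fingers":0}]'
python3 - <<'E'
from cell import env
import cv2,numpy as np
for n in('side','top'):
    c=env.read_camera(n);np.savez(n+'3.npz',**c);cv2.imwrite(f'pics/{n}3.png',c['pixels'])
E
python3 m.py top3 side3 | grep -E 'blue|green'
```

```text
time_s: 12.28
tool_pos: [0.5438, 0.0704, 0.1551]
tool_rot: [180.0, 0.0, -0.0]
force: [0.6, 0.4, -1.5]
grip_width: 0.0436
grasp_force: 20.0
time_s: 13.28
tool_pos: [0.6385, 0.234, 0.1557]
tool_rot: [179.9, -0.0, -0.1]
force: [0.5, 0.7, -1.2]
grip_width: 0.0436
grasp_force: 20.0
time_s: 13.52
tool_pos: [0.6384, 0.2353, 0.1557]
tool_rot: [180.0, -0.0, 0.0]
force: [0.1, -0.6, -1.3]
grip_width: 0.0438
grasp_force: 20.0
top3 green px [185. 201.] 394 z85 0.0075 ray@z85 [0.6281 0.2354] topmid [0.6273 0.2356] ext [0.04  0.067]
top3 blue px [250. 185.] 571 z85 0.0945 ray@z85 [0.6423 0.0749] topmid [0.6561 0.0861] ext [0.041 0.038]
side3 green px [342. 153.] 434 z85 0.0099 ray@z85 [0.6378 0.2299] topmid [0.6375 0.2336] ext [0.066 0.074]
side3 blue px [366. 163.] 351 z85 0.0960 ray@z85 [0.6514 0.0699] topmid [0.6547 0.0826] ext [0.041 0.042]
side3 blue px [366. 196.] 315 z85 0.0316 ray@z85 [0.6471 0.0484] topmid [0.6553 0.0671] ext [0.036 0.014]
```

```bash
python3 -m jog '[{"dp":[0,0,3],"twist":0,"fingers":0},{"dp":[0,0,6],"twist":0,"fingers":0},{"dp":[0,0,8.5],"twist":0,"fingers":0},{"dp":[0,0,10],"twist":0,"fingers":0},{"dp":[0,0,10.8],"twist":0,"fingers":0},{"dp":[0,0,11.2],"twist":0,"fingers":0},{"dp":[0,0,11.4],"twist":0,"fingers":0},{"dp":[0,0,11.5],"twist":0,"fingers":0}]'
python3 -m jog '[{"dp":[0,0,0.05],"twist":0,"fingers":0},{"dp":[0,0,0.1],"twist":0,"fingers":0},{"dp":[0,0,0.15],"twist":0,"fingers":0},{"dp":[0,0,0.15],"twist":0,"fingers":0}]'
```

```text
time_s: 14.62
tool_pos: [0.6388, 0.2359, 0.0411]
tool_rot: [-180.0, -0.1, 0.0]
force: [-1.2, -0.3, -2.0]
grip_width: 0.0437
grasp_force: 20.0
time_s: 15.12
tool_pos: [0.6386, 0.2358, 0.0396]
tool_rot: [180.0, -0.0, 0.0]
force: [-2.2, -1.3, 2.3]
grip_width: 0.0433
grasp_force: 20.0
```

```bash
python3 -m jog '[{"dp":[0,0,0],"twist":0,"fingers":1},{"dp":[0,0,0],"twist":0,"fingers":1},{"dp":[0,0,0],"twist":0,"fingers":1},{"dp":[0,0,0],"twist":0,"fingers":1},{"dp":[0,0,-2],"twist":0,"fingers":1},{"dp":[0,0,-6],"twist":0,"fingers":1},{"dp":[0,0,-10],"twist":0,"fingers":1},{"dp":[0,0,-13],"twist":0,"fingers":1}]'
python3 -m jog '[{"dp":[-4,3,0],"twist":0,"fingers":1},{"dp":[-8,6,0],"twist":0,"fingers":1},{"dp":[-12,9,0],"twist":0,"fingers":1},{"dp":[-16,11.5,0],"twist":0,"fingers":1},{"dp":[-17,12.5,0],"twist":0,"fingers":1},{"dp":[-17,12.5,0],"twist":0,"fingers":1},{"dp":[-17,12.5,0],"twist":0,"fingers":1},{"dp":[-17,12.5,0],"twist":0,"fingers":1}]'
python3 - <<'E'
from cell import env
import cv2,numpy as np
for n in('side','top'):
    c=env.read_camera(n);np.savez(n+'4.npz',**c);cv2.imwrite(f'pics/{n}4.png',c['pixels'])
o=env.get_obs();print(o['tool_pos'])
E
python3 m.py top4 side4 | grep -E 'red|green'
```

```text
time_s: 16.12
tool_pos: [0.6391, 0.2364, 0.173]
tool_rot: [-179.9, -0.2, 0.1]
force: [-1.2, 0.9, 0.4]
grip_width: 0.0868
grasp_force: 0.0
time_s: 17.12
tool_pos: [0.4692, 0.1118, 0.1691]
tool_rot: [-179.9, 0.0, 0.1]
force: [-0.1, -0.0, 0.8]
grip_width: 0.0867
grasp_force: 0.0
[0.46882775 0.1114763  0.16887227]
top4 red px [333. 202.] 721 z85 0.0075 ray@z85 [ 0.6157 -0.096 ] topmid [ 0.6151 -0.0958] ext [0.066 0.067]
top4 red px [235. 269.] 275 z85 0.0917 ray@z85 [0.4708 0.1091] topmid [0.4726 0.1095] ext [0.033 0.03 ]
top4 green px [182. 195.] 467 z85 0.0949 ray@z85 [0.6276 0.2163] topmid [0.6375 0.2348] ext [0.04  0.038]
side4 red px [270. 167.] 358 z85 0.0919 ray@z85 [0.4671 0.0974] topmid [0.4676 0.1117] ext [0.04  0.044]
side4 red px [274. 193.] 71 z85 0.0330 ray@z85 [0.4693 0.0901] topmid [0.469  0.0944] ext [0.035 0.016]
side4 red px [367. 259.] 915 z85 0.0103 ray@z85 [ 0.6133 -0.1031] topmid [ 0.6134 -0.0989] ext [0.069 0.073]
side4 green px [342. 123.] 257 z85 0.0960 ray@z85 [0.6356 0.2184] topmid [0.6368 0.2325] ext [0.04  0.045]
side4 green px [341. 153.] 136 z85 0.0114 ray@z85 [0.6357 0.2297] topmid [0.6377 0.222 ] ext [0.066 0.052]
```

View pics/side4.png

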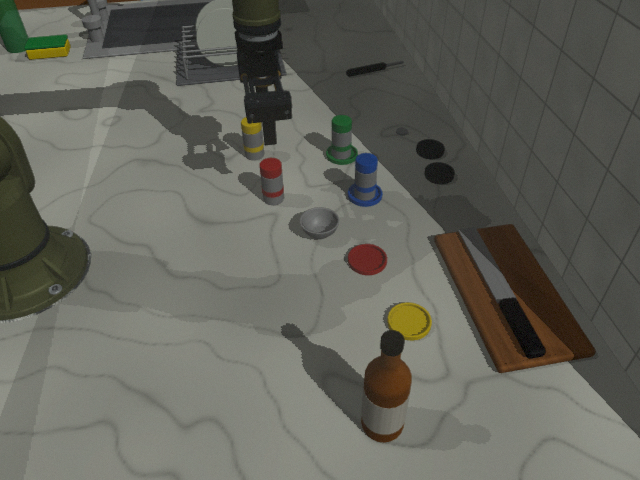

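Green and blue are both in their coasters, at (342,140) and (366,180). Next is red.

```bash
python3 -m jog '[{"dp":[0,0,3],"twist":0,"fingers":1},{"dp":[0,0,7],"twist":0,"fingers":1},{"dp":[0,0,10],"twist":0,"fingers":1},{"dp":[0,0,12.5],"twist":0,"fingers":1},{"dp":[0,0,13.3],"twist":0,"fingers":1},{"dp":[0,0,13.3],"twist":0,"fingers":1},{"dp":[0,0,13.3],"twist":0,"fingers":1}]'
python3 -m jog '[{"dp":[0,0,0],"twist":0,"fingers":0},{"dp":[0,0,0],"twist":0,"fingers":0},{"dp":[0,0,0],"twist":0,"fingers":0},{"dp":[0,0,0],"twist":0,"fingers":0},{"dp":[0,0,0],"twist":0,"fingers":0},{"dp":[0,0,0],"twist":0,"fingers":0},{"dp":[0,0,0],"twist":0,"fingers":0},{"dp":[0,0,0],"twist":0,"fingers":0}]' 20
python3 -m jog '[{"dp":[0,0,-3],"twist":0,"fingers":0},{"dp":[0,0,-7],"twist":0,"fingers":0},{"dp":[0,0,-10],"twist":0,"fingers":0},{"dp":[0,0,-12],"twist":0,"fingers":0},{"dp":[2,3,-12],"twist":0,"fingers":0},{"dp":[4.5,6.5,-12],"twist":0,"fingers":0},{"dp":[7,10,-12],"twist":0,"fingers":0},{"dp":[9.5,13.5,-12],"twist":0,"fingers":0}]'
python3 -m jog '[{"dp":[2.5,3.5,0],"twist":0,"fingers":0},{"dp":[4.5,6.5,0],"twist":0,"fingers":0},{"dp":[5.1,7.3,0],"twist":0,"fingers":0},{"dp":[5.1,7.3,0],"twist":0,"fingers":0},{"dp":[5.1,7.3,0],"twist":0,"fingers":0},{"dp":[5.1,7.3,0],"twist":0,"fingers":0},{"dp":[5.1,7.3,0],"twist":0,"fingers":0},{"dp":[5.1,7.3,0],"twist":0,"fingers":0}]'
python3 - <<'E'
from cell import env
import cv2,numpy as np
c=env.read_camera('wrist');cv2.imwrite('pics/w5.png',c['pixels'])
E
```

```text
time_s: 18.1
tool_pos: [0.4694, 0.111, 0.037]
tool_rot: [-180.0, -0.1, 0.0]
force: [-0.7, -0.4, -0.0]
grip_width: 0.0869
grasp_force: 0.0
time_s: 19.1
tool_pos: [0.4686, 0.111, 0.0361]
tool_rot: [-180.0, -0.0, 0.0]
force: [-0.0, 1.5, 0.8]
grip_width: 0.0437
grasp_force: 20.0
time_s: 20.1
tool_pos: [0.5635, -0.0262, 0.1553]
tool_rot: [179.9, 0.1, 0.0]
force: [-0.1, -0.2, -1.7]
grip_width: 0.0437
grasp_force: 20.0
time_s: 21.1
tool_pos: [0.6145, -0.097, 0.1563]
tool_rot: [180.0, -0.0, 0.1]
force: [0.7, 0.0, -1.2]
grip_width: 0.0433
grasp_force: 20.0
```

View pics/w5.png

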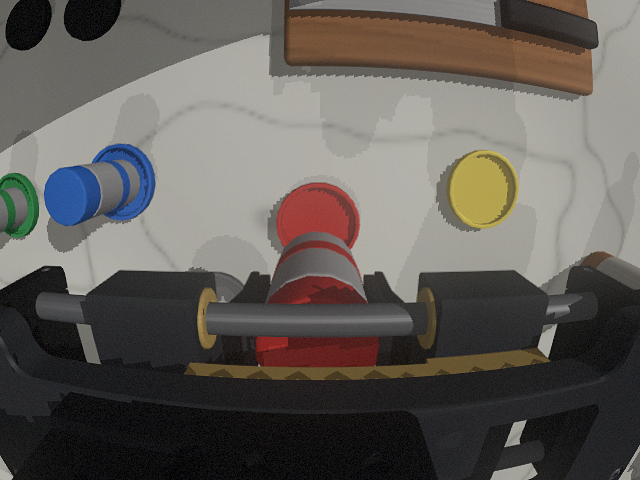

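Red is held over its coaster rim at (317,220), with the same geometry as the blue placement. Lowering it now.

```bash
python3 -m jog '[{"dp":[0,0,3],"twist":0,"fingers":0},{"dp":[0,0,6],"twist":0,"fingers":0},{"dp":[0,0,8.5],"twist":0,"fingers":0},{"dp":[0,0,10],"twist":0,"fingers":0},{"dp":[0,0,10.8],"twist":0,"fingers":0},{"dp":[0,0,11.2],"twist":0,"fingers":0},{"dp":[0,0,11.4],"twist":0,"fingers":0},{"dp":[0,0,11.5],"twist":0,"fingers":0}]'
python3 -m jog '[{"dp":[0,0,0.05],"twist":0,"fingers":0},{"dp":[0,0,0.1],"twist":0,"fingers":0},{"dp":[0,0,0.15],"twist":0,"fingers":0},{"dp":[0,0,0.15],"twist":0,"fingers":0}]'
```

```text
time_s: 22.15
tool_pos: [0.6151, -0.0974, 0.0416]
tool_rot: [180.0, -0.1, 0.0]
force: [-0.3, 0.3, -2.2]
grip_width: 0.0437
grasp_force: 20.0
time_s: 22.65
tool_pos: [0.6148, -0.0973, 0.0401]
tool_rot: [180.0, -0.0, 0.0]
force: [-2.0, 0.1, 3.4]
grip_width: 0.0436
grasp_force: 20.0
```

```bash
python3 -m jog '[{"dp":[0,0,0],"twist":0,"fingers":1},{"dp":[0,0,0],"twist":0,"fingers":1},{"dp":[0,0,0],"twist":0,"fingers":1},{"dp":[0,0,0],"twist":0,"fingers":1},{"dp":[0,0,-2],"twist":0,"fingers":1},{"dp":[0,0,-6],"twist":0,"fingers":1},{"dp":[0,0,-10],"twist":0,"fingers":1},{"dp":[0,0,-13],"twist":0,"fingers":1}]'
python3 -m jog '[{"dp":[-2,-4.5,0],"twist":0,"fingers":1},{"dp":[-4.5,-10,0],"twist":0,"fingers":1},{"dp":[-7,-15,0],"twist":0,"fingers":1},{"dp":[-9.5,-20.5,0],"twist":0,"fingers":1},{"dp":[-12,-26,0],"twist":0,"fingers":1},{"dp":[-14,-31,0],"twist":0,"fingers":1},{"dp":[-16,-35,0],"twist":0,"fingers":1},{"dp":[-16.9,-37.2,0],"twist":0,"fingers":1}]'
python3 -m jog '[{"dp":[0,0,0],"twist":0,"fingers":1},{"dp":[0,0,0],"twist":0,"fingers":1},{"dp":[0,0,0],"twist":0,"fingers":1}]'
python3 - <<'E'
from cell import env
import cv2,numpy as np
for n in('side','top'):
    c=env.read_camera(n);np.savez(n+'6.npz',**c);cv2.imwrite(f'pics/{n}6.png',c['pixels'])
o=env.get_obs();print(o['tool_pos'])
E
python3 m.py top6 side6 | grep -E 'red|yellow'
```

```text
time_s: 23.65
tool_pos: [0.6156, -0.0971, 0.1733]
tool_rot: [180.0, -0.2, 0.1]
force: [-0.3, -0.1, -0.3]
grip_width: 0.0868
grasp_force: 0.0
time_s: 24.65
tool_pos: [0.4438, 0.2778, 0.1713]
tool_rot: [-180.0, -0.1, 0.3]
force: [0.3, -0.8, -0.6]
grip_width: 0.0872
grasp_force: 0.0
time_s: 25.02
tool_pos: [0.4464, 0.2729, 0.1696]
tool_rot: [180.0, -0.0, -0.1]
force: [0.5, -0.1, 0.8]
grip_width: 0.0869
grasp_force: 0.0
[0.44602165 0.27337468 0.16948773]
top6 red px [334. 202.] 612 z85 0.0947 ray@z85 [ 0.603  -0.0966] topmid [ 0.6152 -0.0958] ext [0.039 0.042]
top6 yellow px [400. 185.] 775 z85 0.0084 ray@z85 [ 0.6491 -0.2462] topmid [ 0.649  -0.2461] ext [0.069 0.069]
top6 yellow px [148. 284.] 107 z85 0.0919 ray@z85 [0.4454 0.2886] topmid [0.4456 0.2917] ext [0.035 0.011]
side6 red px [369. 227.] 485 z85 0.0960 ray@z85 [ 0.6111 -0.1101] topmid [ 0.6133 -0.0993] ext [0.042 0.043]
side6 red px [368. 262.] 453 z85 0.0301 ray@z85 [ 0.6071 -0.1285] topmid [ 0.6154 -0.1125] ext [0.042 0.02 ]
side6 yellow px [251. 125.] 308 z85 0.0917 ray@z85 [0.4441 0.2589] topmid [0.4448 0.2755] ext [0.041 0.047]
side6 yellow px [254. 148.] 81 z85 0.0330 ray@z85 [0.4446 0.2566] topmid [0.4439 0.2632] ext [0.04 0.02]
side6 yellow px [410. 321.] 1284 z85 0.0102 ray@z85 [ 0.6469 -0.2519] topmid [ 0.622  -0.3119] ext [0.12  0.196]
```

View pics/side6.png

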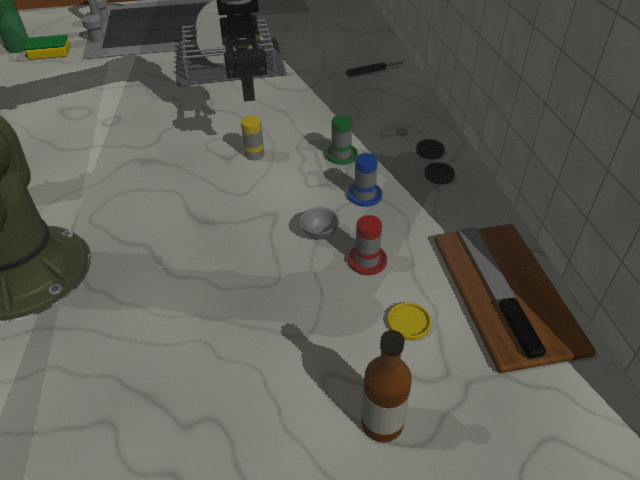

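Red is in its coaster at (368,245), and the bowl is unmoved. Last is yellow.

```bash
python3 -m jog '[{"dp":[0,-0.1,3],"twist":0,"fingers":1},{"dp":[0,-0.1,7],"twist":0,"fingers":1},{"dp":[0,-0.1,10],"twist":0,"fingers":1},{"dp":[0,-0.1,12.5],"twist":0,"fingers":1},{"dp":[0,-0.1,13.3],"twist":0,"fingers":1},{"dp":[0,-0.1,13.3],"twist":0,"fingers":1},{"dp":[0,-0.1,13.3],"twist":0,"fingers":1}]'
python3 -m jog '[{"dp":[0,0,0],"twist":0,"fingers":0},{"dp":[0,0,0],"twist":0,"fingers":0},{"dp":[0,0,0],"twist":0,"fingers":0},{"dp":[0,0,0],"twist":0,"fingers":0},{"dp":[0,0,0],"twist":0,"fingers":0},{"dp":[0,0,0],"twist":0,"fingers":0},{"dp":[0,0,0],"twist":0,"fingers":0},{"dp":[0,0,0],"twist":0,"fingers":0}]' 20
python3 -m jog '[{"dp":[0,0,-3],"twist":0,"fingers":0},{"dp":[0,0,-7],"twist":0,"fingers":0},{"dp":[0,0,-11],"twist":0,"fingers":0},{"dp":[0,0,-14],"twist":0,"fingers":0},{"dp":[1.5,4,-14],"twist":0,"fingers":0},{"dp":[3.2,8.5,-14],"twist":0,"fingers":0},{"dp":[5,13,-14],"twist":0,"fingers":0},{"dp":[6.7,17.5,-14],"twist":0,"fingers":0}]'
python3 -m jog '[{"dp":[1.7,4.5,0],"twist":0,"fingers":0},{"dp":[3.5,9,0],"twist":0,"fingers":0},{"dp":[5.2,13.5,0],"twist":0,"fingers":0},{"dp":[7,18,0],"twist":0,"fingers":0},{"dp":[8.7,22.5,0],"twist":0,"fingers":0},{"dp":[10.4,27,0],"twist":0,"fingers":0},{"dp":[12,31,0],"twist":0,"fingers":0},{"dp":[13,33.5,0],"twist":0,"fingers":0}]'
python3 -m jog '[{"dp":[0.4,1,0],"twist":0,"fingers":0},{"dp":[0.4,1,0],"twist":0,"fingers":0},{"dp":[0.4,1,0],"twist":0,"fingers":0},{"dp":[0.4,1,0],"twist":0,"fingers":0}]'
```

```text
time_s: 26.0
tool_pos: [0.4463, 0.276, 0.0376]
tool_rot: [-180.0, -0.1, 0.0]
force: [0.1, 0.3, -0.6]
grip_width: 0.0871
grasp_force: 0.0
time_s: 27.0
tool_pos: [0.4454, 0.2758, 0.0366]
tool_rot: [-180.0, -0.0, 0.0]
force: [-1.0, 0.6, 0.2]
grip_width: 0.0441
grasp_force: 20.0
time_s: 28.0
tool_pos: [0.5125, 0.0987, 0.1762]
tool_rot: [180.0, 0.0, 0.0]
force: [0.4, 0.0, -0.3]
grip_width: 0.0436
grasp_force: 20.0
time_s: 29.0
tool_pos: [0.642, -0.2376, 0.1753]
tool_rot: [180.0, 0.1, -0.1]
force: [0.1, 0.1, -1.6]
grip_width: 0.0432
grasp_force: 20.0
time_s: 29.5
tool_pos: [0.6467, -0.2426, 0.1769]
tool_rot: [-180.0, -0.0, 0.2]
force: [0.2, 0.1, -1.0]
grip_width: 0.0437
grasp_force: 20.0
```

```bash
python3 -m jog '[{"dp":[0.1,0.4,0],"twist":0,"fingers":0},{"dp":[0.1,0.4,3],"twist":0,"fingers":0},{"dp":[0.1,0.4,6.5],"twist":0,"fingers":0},{"dp":[0.1,0.4,9],"twist":0,"fingers":0},{"dp":[0.1,0.4,10.5],"twist":0,"fingers":0},{"dp":[0.1,0.4,11],"twist":0,"fingers":0},{"dp":[0.1,0.4,11],"twist":0,"fingers":0},{"dp":[0.1,0.4,11],"twist":0,"fingers":0}]'
python3 - <<'E'
from cell import env
import cv2,numpy as np
c=env.read_camera('side');cv2.imwrite('pics/s7.png',cv2.resize(c['pixels'][200:400,320:560],None,fx=3,fy=3)) 
E
```

```text
time_s: 30.5
tool_pos: [0.6485, -0.2485, 0.0679]
tool_rot: [180.0, -0.1, 0.0]
force: [-0.1, 0.1, -0.7]
grip_width: 0.0436
grasp_force: 20.0
```

View pics/s7.png

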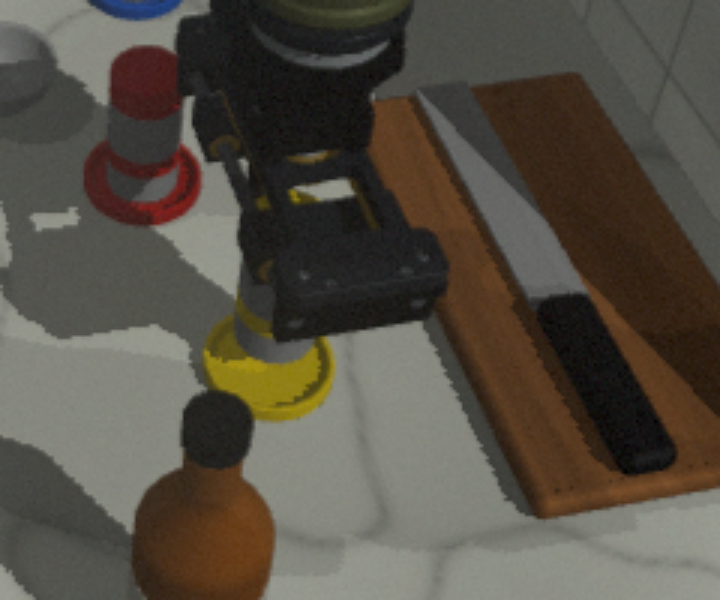

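The yellow jar hangs upright over its coaster (crop 270,365), with the bottle and red jar clear. I'll lower it the last 27 mm.

```bash
python3 -m jog '[{"dp":[0,0,1],"twist":0,"fingers":0},{"dp":[0,0,1.8],"twist":0,"fingers":0},{"dp":[0,0,2.2],"twist":0,"fingers":0},{"dp":[0,0,2.4],"twist":0,"fingers":0},{"dp":[0,0,2.5],"twist":0,"fingers":0},{"dp":[0,0,2.6],"twist":0,"fingers":0},{"dp":[0,0,2.65],"twist":0,"fingers":0},{"dp":[0,0,2.65],"twist":0,"fingers":0}]'
python3 -m jog '[{"dp":[0,0,0.05],"twist":0,"fingers":0},{"dp":[0,0,0.1],"twist":0,"fingers":0},{"dp":[0,0,0.1],"twist":0,"fingers":0}]'
```

```text
time_s: 31.55
tool_pos: [0.6479, -0.2483, 0.0406]
tool_rot: [180.0, -0.0, 0.0]
force: [-0.5, 0.1, 1.8]
grip_width: 0.0436
grasp_force: 20.0
time_s: 31.92
tool_pos: [0.648, -0.2483, 0.0406]
tool_rot: [180.0, -0.0, 0.0]
force: [-2.8, 0.8, 6.9]
grip_width: 0.0435
grasp_force: 20.0
```

Contact. Releasing, rising straight up and backing off to the middle, clear of the bottle.

```bash
python3 -m jog '[{"dp":[0,0,0],"twist":0,"fingers":1},{"dp":[0,0,0],"twist":0,"fingers":1},{"dp":[0,0,0],"twist":0,"fingers":1},{"dp":[0,0,0],"twist":0,"fingers":1},{"dp":[0,0,-2],"twist":0,"fingers":1},{"dp":[0,0,-6],"twist":0,"fingers":1},{"dp":[0,0,-10],"twist":0,"fingers":1},{"dp":[0,0,-14],"twist":0,"fingers":1}]'
python3 -m jog '[{"dp":[-3,-3,-1],"twist":0,"fingers":1},{"dp":[-6,-6,-1],"twist":0,"fingers":1},{"dp":[-9,-10,-1],"twist":0,"fingers":1},{"dp":[-12,-14,-1],"twist":0,"fingers":1},{"dp":[-15,-18,-1],"twist":0,"fingers":1},{"dp":[-18,-22,-1],"twist":0,"fingers":1},{"dp":[-18,-22,-1],"twist":0,"fingers":1},{"dp":[-18,-22,-1],"twist":0,"fingers":1}]'
python3 -m jog '[{"dp":[0,0,0],"twist":0,"fingers":1},{"dp":[0,0,0],"twist":0,"fingers":1},{"dp":[0,0,0],"twist":0,"fingers":1},{"dp":[0,0,0],"twist":0,"fingers":1}]'
python3 - <<'E'
from cell import env
import cv2,numpy as np
for n in('side','top'):
    c=env.read_camera(n);np.savez(n+'8.npz',**c);cv2.imwrite(f'pics/{n}8.png',c['pixels'])
E
python3 m.py top8 side8
```

```text
time_s: 32.92
tool_pos: [0.648, -0.2482, 0.1822]
tool_rot: [180.0, -0.1, 0.0]
force: [-0.8, 0.1, -1.0]
grip_width: 0.0869
grasp_force: 0.0
time_s: 33.92
tool_pos: [0.4683, -0.0288, 0.1904]
tool_rot: [179.9, -0.1, 0.0]
force: [-0.3, -1.1, -0.0]
grip_width: 0.087
grasp_force: 0.0
time_s: 34.42
tool_pos: [0.4676, -0.0285, 0.1889]
tool_rot: [-180.0, 0.0, 0.0]
force: [-0.7, 0.9, -0.1]
grip_width: 0.0868
grasp_force: 0.0
top8 red px [333. 202.] 637 z85 0.0947 ray@z85 [ 0.6027 -0.0964] topmid [ 0.6151 -0.0958] ext [0.039 0.042]
top8 yellow px [401. 184.] 704 z85 0.0943 ray@z85 [ 0.6353 -0.2363] topmid [ 0.6494 -0.2452] ext [0.041 0.042]
top8 green px [174. 190.] 293 z85 0.0955 ray@z85 [0.6377 0.2327] topmid [0.6378 0.2345] ext [0.039 0.038]
top8 green px [183. 197.] 138 z85 0.0094 ray@z85 [0.6381 0.2387] topmid [0.6361 0.2225] ext [0.058 0.041]
top8 blue px [250. 185.] 579 z85 0.0949 ray@z85 [0.6422 0.0748] topmid [0.6554 0.0857] ext [0.04  0.039]
side8 red px [369. 227.] 474 z85 0.0960 ray@z85 [ 0.6114 -0.1103] topmid [ 0.6135 -0.099 ] ext [0.041 0.044]
side8 red px [368. 262.] 473 z85 0.0304 ray@z85 [ 0.6066 -0.1286] topmid [ 0.6158 -0.1115] ext [0.041 0.02 ]
side8 yellow px [414. 289.] 687 z85 0.0960 ray@z85 [ 0.6429 -0.2583] topmid [ 0.6466 -0.2498] ext [0.043 0.044]
side8 yellow px [409. 323.] 730 z85 0.0303 ray@z85 [ 0.6389 -0.2709] topmid [ 0.6169 -0.3251] ext [0.098 0.163]
side8 green px [342. 123.] 260 z85 0.0963 ray@z85 [0.6353 0.2178] topmid [0.6372 0.2314] ext [0.041 0.044]
side8 green px [341. 153.] 143 z85 0.0117 ray@z85 [0.6358 0.2292] topmid [0.637  0.2237] ext [0.066 0.055]
side8 blue px [366. 163.] 367 z85 0.0961 ray@z85 [0.6506 0.0697] topmid [0.6541 0.0818] ext [0.041 0.045]
side8 blue px [365. 195.] 323 z85 0.0317 ray@z85 [0.6469 0.0486] topmid [0.6542 0.0701] ext [0.038 0.019]
```

View pics/side8.png

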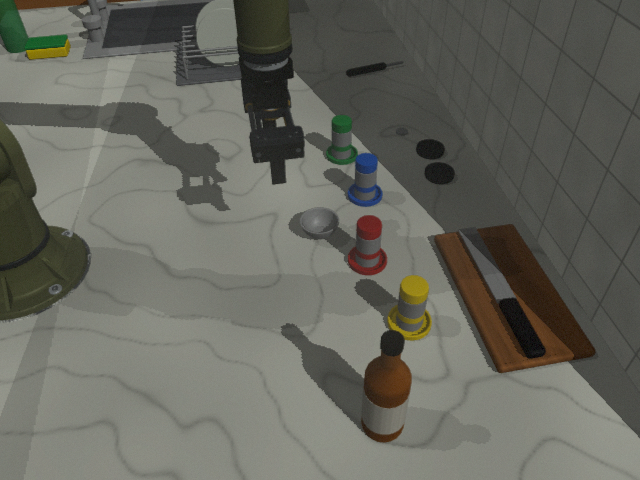

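View pics/top8.png

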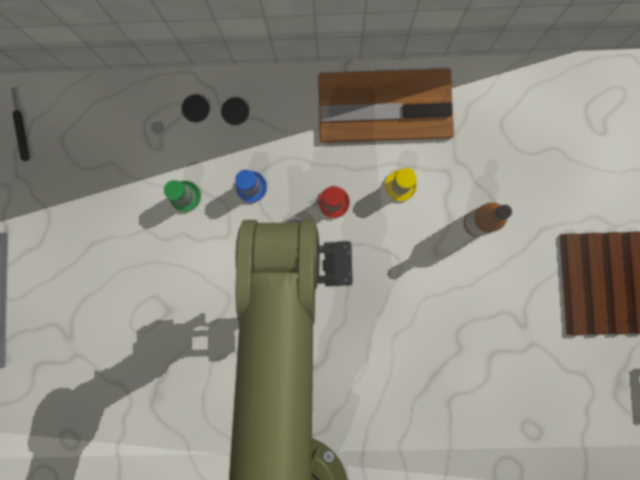

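Both views show all four jars upright and centred in their own coasters: side view green (342,140), blue (366,180), red (368,245), yellow (412,307). Their tops are all at z≈0.095, and the bowl (319,222) and bottle (385,390) are unmoved.

```bash
python3 -c "
from cell import env
print(env.sign_off())"
```

```text
the job is handed in; nothing more can be done
None
```

All four jars stand upright in their matching coasters, the bowl and bottle look unmoved in the final pictures, and the job was handed in at about 34.5 s (limit 104 s); no verdict was returned.

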